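Sort moulded parts at the inspection light table

ROBOT

A 6-joint arm with a two-finger parallel gripper is mounted at the origin on the work surface. World frame = base frame: x ahead of the robot, y to its left, z up, the work surface at z = 0. Lengths are in mm, angles in rad, forces in N, time in s.
With the tool pointing down it reaches from about 275 to 1000 mm from the base axis. Payload 8.4 kg.
Tool frame: the origin (TCP) lies between the finger pads; the fingertips stand 22 mm ahead of it and the grasp point (between the pads) lies 3 mm ahead of it (r.nose_length is the z of the fingertips in the tool frame, in mm); z points along the fingers, y is the line along which they close (so a half turn about z gives the same grasp; the last joint's range is limited). The gripper opens to 85 mm and grips with 20 to 120 N. Pads are 22 mm wide; open, the fingers measure 114 mm over their backs; the gripper's body (76 mm by 85 mm) begins 54 mm behind the grasp point. The pads swing forward as they close: fully open they stand 13 mm farther back than shut.
Start: joints at [-1.138, 0.353, 1.633, -0, 1.155, -0.002], TCP at [263.267, -566.85, 253.281] pointing down, gripper open.
Joint ranges: [-2.63, 2.63], [-0.92, 2.1], [0.06, 2.66], [-1.3, 4.44], [0, 2.69], [-3.02, 3.02]. Speed limits (rad/s): [2.22, 2.22, 2.79, 3.14, 3.14, 3.14].

INTERFACE

Orientations are given as [roll, pitch, yaw] about the fixed x, y, z axes, in that order (R = Rz(yaw) Ry(pitch) Rx(roll)).
In Python, from rig import r gives the robot as it stands.
- The arm moves only by the shell command python3 steer.py 'ROWS' [FORCE]. ROWS is rows parted by semicolons, their numbers by spaces, 1 to 5 of them, each of 7 numbers: a rotation vector rx, ry, rz in rad, then dx, dy, dz in mm, then the opening from 0.0 (shut) to 1.0 (fully open); each row shifts and turns the commanded pose from where the row before left it, along the tool's axes as they then stand; what a row does not reach is not made up. A row lasts 1/12 s, in which the tool goes at most 41.7 mm and 0.125 rad, less where a joint would pass 70% of its speed; a pose out of reach is approached as far as the arm can. The fingers move at their own pace and stop on an object; FORCE is the grip in N (left out, the last holds). Time passes only in rows, so rows that do not move let the fingers close. It prints the time, the measured TCP pose, the force, the opening and the grip force at its end.
- r.sense(): the state, without advancing time (a new reading comes with each control period).
- r.grab_frame(name): name is "scene" or "top" or "wrist"; returns the picture (400x640x3 uint8, red, green, blue); there is no depth.
- r.camera_params(name): a dict with "fx", "fy", "cx", "cy" (pixels), "dist_coeffs" ([k1, k2, p1, p2, k3] as OpenCV has them; the pictures are not rectified), "rvec" (rotation vector, rad) and "tvec" (3), from world to camera coordinates, as OpenCV has them. Camera axes: x right, y down, z forward; pixel columns grow to the right and rows downward; lengths in mm; the calibration is good to about 2 mm. A picture is of the moment at which its call begins: read the wrist's pose just before it. camera_params takes no time and is no camera call; for the wrist camera it gives the pose at the moment of the call.
- r.sign_off(): hands the job in; it is judged then, once.
The state is a dict: "clock": time; "qpos": joint angles; "qvel": joint speeds; "joint_efforts": joint torques, N m; "eef_pos": TCP position; "tcp_rot": TCP orientation; "contact_force": force on the tool from outside, world axes, zero at the start; "wrist_torque": the same for the moment, N m; "opening": opening from 0.0 (shut) to 1.0 (fully open); "grasp_force": force on a finger pad.
Only numpy, scipy, OpenCV 4.12 (cv2) and the standard library are available. Lean on these libraries where they do the work, as an engineer would, in place of code of your own. Each camera call takes 0.05 s, during which the arm holds its last target. There are 200 camera calls.

TASK

First take the orange cap with the black scorch mark out of the batch and put it in the red reject tray. Then sort the good parts: the orange and the yellow cap into the blue tray, the black and the purple connector housing into the green tray, one part to a bay. Set each part down flat as it lies now, do not drop it, and leave the loupe and the brass ring gauge where they are.

Things in the scene. Friction and masses are not known exactly. Their poses are not given: they have to be found in the camera images.
- cap_scorched: screw cap for a bottle, orange with a large black scorch mark on its top (the faulty one), 36 mm diameter (37 over the ribs), 22 mm high, about 20 g, rigid and solid, standing flat with its closed top up. Origin at the centre of its underside, z up. Grip it across the diameter from any side.
- cap_orange: screw cap for a bottle, plain orange (good), 36 mm diameter (37 over the ribs), 22 mm high, about 20 g, rigid and solid, standing flat with its closed top up. Origin at the centre of its underside, z up. Grip it across the diameter from any side.
- cap_yellow: screw cap for a bottle, plain yellow (good), 36 mm diameter (37 over the ribs), 22 mm high, about 20 g, rigid and solid, standing flat with its closed top up. Origin at the centre of its underside, z up. Grip it across the diameter from any side.
- housing_black: moulded connector housing, a black block 46 mm long (its x) by 26 mm wide (its y) by 22 mm high, with six small grey squares on top, about 30 g, rigid, lying flat. Origin at the centre of its underside, z up. Grip it across the 26 mm.
- housing_purple: moulded connector housing, a purple block 46 mm long (its x) by 26 mm wide (its y) by 22 mm high, with six small white squares on top, about 30 g, rigid, lying flat. Origin at the centre of its underside, z up. Grip it across the 26 mm.
- tray_red: red tray, fixed to the bench, for rejects (either bay). Outside 130 mm (its x) by 140 mm (its y), walls 20 mm high and 4 mm thick, floor 4 mm thick. One 4 mm wall as high as the sides runs along its x through the middle and makes two bays, each 122 mm (x) by 64 mm (y) inside, their centres at y = +34 mm and -34 mm. Origin at the centre of its underside, on the bench; z up.
- tray_blue: blue tray, fixed to the bench, for good caps. Outside 130 mm (its x) by 140 mm (its y), walls 20 mm high and 4 mm thick, floor 4 mm thick. One 4 mm wall as high as the sides runs along its x through the middle and makes two bays, each 122 mm (x) by 64 mm (y) inside, their centres at y = +34 mm and -34 mm. Origin at the centre of its underside, on the bench; z up.
- tray_green: green tray, fixed to the bench, for good connector housings. Outside 130 mm (its x) by 140 mm (its y), walls 20 mm high and 4 mm thick, floor 4 mm thick. One 4 mm wall as high as the sides runs along its x through the middle and makes two bays, each 122 mm (x) by 64 mm (y) inside, their centres at y = +34 mm and -34 mm. Origin at the centre of its underside, on the bench; z up.
- loupe: stand loupe, a dark steel body of revolution with a glass top, 44 mm diameter, 38 mm high, loose, 120 g, standing among the parts: leave it alone. Origin at the centre of its underside.
- ring_gauge: brass ring gauge lying flat, 48 mm outside and 28 mm inside diameter, 14 mm high, loose, 150 g, among the parts: leave it alone. Origin at the centre of its underside.

How it is judged (in metres and radians):
On the way, in this order (a step that is already met when the one before it is completed fails the run):
1. the scorched cap lies flat in the red tray, let go (x of cap_scorched in the frame of tray_red between -0.058 and 0.058 m and y of cap_scorched in the frame of tray_red between -0.063 and 0.063 m and z of cap_scorched in the frame of tray_red between 0 and 0.009 m and angle between cap_scorched's own z axis and vertical below 0.2 rad and contact force between cap_scorched and the fingers below 0.1 N), for 0.2 s.
2. the good caps stand in the two bays of the blue tray and the housings lie in the two bays of the green tray, let go (x of cap_orange in the frame of tray_blue between -0.058 and 0.058 m and y of cap_orange in the frame of tray_blue between -0.063 and 0.063 m and z of cap_orange in the frame of tray_blue between 0 and 0.009 m and angle between each of cap_orange, cap_yellow, housing_black, housing_purple's own z axis and vertical below 0.2 rad and contact force between each of cap_orange, cap_yellow, housing_black, housing_purple and the fingers below 0.1 N and x of cap_yellow in the frame of tray_blue between -0.058 and 0.058 m and y of cap_yellow in the frame of tray_blue between -0.063 and 0.063 m and z of cap_yellow in the frame of tray_blue between 0 and 0.009 m and x of housing_black in the frame of tray_green between -0.058 and 0.058 m and y of housing_black in the frame of tray_green between -0.063 and 0.063 m and z of housing_black in the frame of tray_green between 0 and 0.009 m and x of housing_purple in the frame of tray_green between -0.058 and 0.058 m and y of housing_purple in the frame of tray_green between -0.063 and 0.063 m and z of housing_purple in the frame of tray_green between 0 and 0.009 m and ((y of cap_orange in the frame of tray_blue above 0.008 m and y of cap_yellow in the frame of tray_blue below -0.008 m) or (y of cap_yellow in the frame of tray_blue above 0.008 m and y of cap_orange in the frame of tray_blue below -0.008 m)) and ((y of housing_black in the frame of tray_green above 0.008 m and y of housing_purple in the frame of tray_green below -0.008 m) or (y of housing_purple in the frame of tray_green above 0.008 m and y of housing_black in the frame of tray_green below -0.008 m))), for 0.2 s.
At the end, for the whole second after the job is handed in: The scorched cap is in the red tray (either bay), the orange and yellow caps in the blue tray, the black and purple housings in the green tray, one to a bay; each on the tray floor (within 5 mm), within 0.2 rad of flat and right way up, let go and at rest (all of step 1 and all of step 2 and linear speed of each of cap_orange, cap_yellow, housing_black, housing_purple, cap_scorched below 0.02 m/s and angular speed of each of cap_orange, cap_yellow, housing_black, housing_purple, cap_scorched below 0.3 rad/s); the robot touches nothing.
It fails at once if a good part is put in its tray before the scorched cap is in the red tray (not (x of cap_scorched in the frame of tray_red between -0.058 and 0.058 m and y of cap_scorched in the frame of tray_red between -0.063 and 0.063 m and z of cap_scorched in the frame of tray_red between 0 and 0.03 m) and ((x of cap_orange in the frame of tray_blue between -0.058 and 0.058 m and y of cap_orange in the frame of tray_blue between -0.063 and 0.063 m and z of cap_orange in the frame of tray_blue between 0 and 0.009 m and angle between cap_orange's own z axis and vertical below 0.2 rad and contact force between cap_orange and the fingers below 0.1 N) or (x of cap_yellow in the frame of tray_blue between -0.058 and 0.058 m and y of cap_yellow in the frame of tray_blue between -0.063 and 0.063 m and z of cap_yellow in the frame of tray_blue between 0 and 0.009 m and angle between cap_yellow's own z axis and vertical below 0.2 rad and contact force between cap_yellow and the fingers below 0.1 N) or (x of housing_black in the frame of tray_green between -0.058 and 0.058 m and y of housing_black in the frame of tray_green between -0.063 and 0.063 m and z of housing_black in the frame of tray_green between 0 and 0.009 m and angle between housing_black's own z axis and vertical below 0.2 rad and contact force between housing_black and the fingers below 0.1 N) or (x of housing_purple in the frame of tray_green between -0.058 and 0.058 m and y of housing_purple in the frame of tray_green between -0.063 and 0.063 m and z of housing_purple in the frame of tray_green between 0 and 0.009 m and angle between housing_purple's own z axis and vertical below 0.2 rad and contact force between housing_purple and the fingers below 0.1 N))).
It fails at once if a part is dropped or thrown (moves faster than 0.8 m/s, as after a fall of over 30 mm, with no finger touching it) ((linear speed of cap_orange above 0.8 m/s and contact force between cap_orange and the fingers below 0.05 N) or (linear speed of cap_yellow above 0.8 m/s and contact force between cap_yellow and the fingers below 0.05 N) or (linear speed of housing_black above 0.8 m/s and contact force between housing_black and the fingers below 0.05 N) or (linear speed of housing_purple above 0.8 m/s and contact force between housing_purple and the fingers below 0.05 N) or (linear speed of cap_scorched above 0.8 m/s and contact force between cap_scorched and the fingers below 0.05 N)).
It fails at once if the loupe or the ring gauge is shifted by more than 15 mm (distance of any of loupe, ring_gauge from where it was at the start of the episode above 0.015 m).
It also fails if it takes over 128 s, if anything falls off the work surface, if the arm or the gripper's body presses on something with over 40 N, if the wrist force passes 120 N, or if a joint passes its speed limit or range.

## Working session

There is one attempt and no reset: what is moved stays moved. The work goes in short steps, Python scripts to look and compute and a shell command to move; the robot and the scene stay as the last step left them, time stands still between calls to the robot, and variables do not carry over. Pictures are saved under pics/ and viewed, at most 14 in all, crops included, and the job is handed in when it is done.

```bash
ls; mkdir -p pics; python3 - <<'E'
from rig import r
import cv2
for n in("scene","top"):
    cv2.imwrite(f"pics/{n}0.png",r.grab_frame(n)[:,:,::-1]); print(n,r.camera_params(n))
print(r.sense(), r.nose_length)
E
```

```text
pics
rig.py
steer.py
scene {'fx': 413.6134735912973, 'fy': 413.6134735912973, 'cx': 326.7792214779083, 'cy': 203.22501217497793, 'dist_coeffs': array([-0.04216227,  0.        ,  0.        ,  0.        ,  0.        ]), 'rvec': array([ 1.97502594,  1.76126059, -0.5629178 ]), 'tvec': array([ -64.118222  , -398.57721795, 1156.94520462])}
top {'fx': 472.80394532565884, 'fy': 472.80394532565884, 'cx': 321.01161417454415, 'cy': 199.54406508387567, 'dist_coeffs': array([-0.10142207,  0.        ,  0.        ,  0.        ,  0.        ]), 'rvec': array([ 2.16309063, -2.1476077 ,  0.14960922]), 'tvec': array([ -19.47557293,  520.65723803, 1206.40969508])}
{'clock': 0.1, 'qpos': array([-1.13840930e+00,  3.53605806e-01,  1.63403632e+00, -1.02524947e-05,
        1.15520526e+00, -2.41641309e-03]), 'qvel': array([-0.00176841, -0.00214743, -0.00266934,  0.00098637,  0.00277867,
        0.00041163]), 'joint_efforts': array([-6.46706994e-04, -6.06358552e+01, -3.42820716e+01, -3.46624438e-05,
        4.02807374e-03,  6.81553288e-06]), 'eef_pos': array([ 263.09488771, -566.49757873,  252.62995734]), 'tcp_rot': array([-3.14033790e+00,  6.34259681e-06,  4.34807585e-01]), 'contact_force': array([-0.44376813,  0.41447256,  0.55175096]), 'wrist_torque': array([-0.05905395,  0.06381597, -0.02256772]), 'grasp_force': 0.0, 'opening': 1.0025953929125344} 22.0
```

View pics/top0.png

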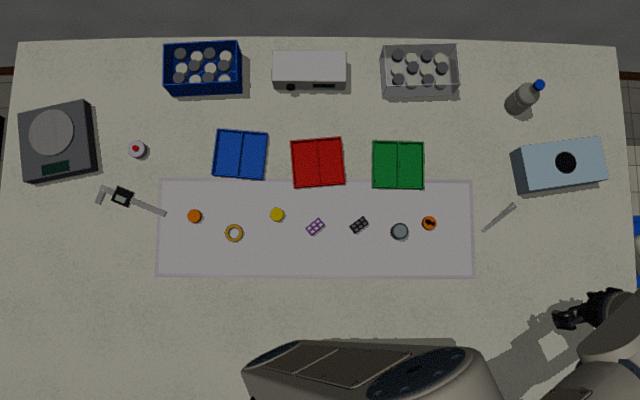

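View pics/scene0.png

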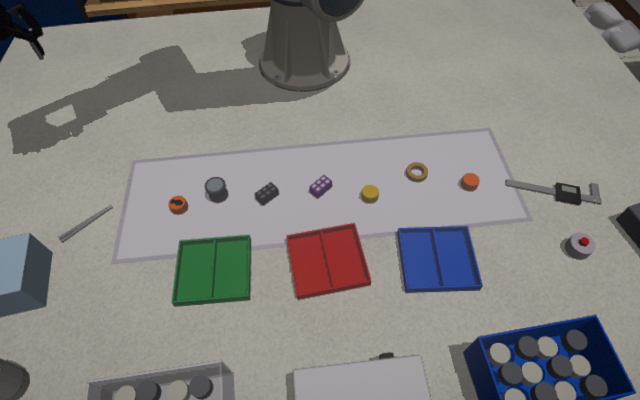

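Top view: scorched cap (429,223), loupe (399,231), black housing (359,225), purple housing (315,227), yellow cap (277,214), ring (234,233) and orange cap (194,216). Trays: blue (240,155), red (318,163), green (398,165). The scene view shows the same layout. Next I'll measure them.

```bash
cat > h.py <<'E'
import cv2, numpy as np
from rig import r
from scipy.spatial.transform import Rotation as Ro
def ray(uv,p,z):
    "pixels -> world points on plane z"
    K=np.array([[p['fx'],0,p['cx']],[0,p['fy'],p['cy']],[0,0,1]])
    R=cv2.Rodrigues(np.array(p['rvec']))[0]
    n=cv2.undistortPoints(np.array(uv,float).reshape(-1,1,2),K,np.array(p['dist_coeffs'])).reshape(-1,2)
    d=np.c_[n,np.ones(len(n))]@R; c=-R.T@np.array(p['tvec'])
    return c+d*((z-c[2])/d[:,2])[:,None]
def blobs(img,lo,hi,amin=30):
    m=cv2.inRange(cv2.cvtColor(img,cv2.COLOR_RGB2HSV),lo,hi)
    cs=cv2.findContours(m,cv2.RETR_EXTERNAL,cv2.CHAIN_APPROX_NONE)[0]
    return sorted([c for c in cs if cv2.contourArea(c)>amin],key=cv2.contourArea,reverse=True)
COL=dict(orange=((4,150,120),(17,255,255)),yellow=((22,120,100),(32,255,255)),purple=((130,60,40),(160,255,255)),
  black=((0,0,0),(180,90,75)),red=((0,170,60),(3,255,255)),red2=((174,170,60),(180,255,255)),blue=((105,150,60),(120,255,255)),green=((55,130,40),(85,255,255)))
def to(xyz,yaw):
    "tool-axes move from measured pose to pointing down at xyz with given yaw (mod pi)"
    s=r.sense(); R=Ro.from_euler('xyz',s['tcp_rot']); 
    d=(yaw-s['tcp_rot'][2]+np.pi/2)%np.pi-np.pi/2
    G=Ro.from_euler('xyz',[np.pi,0,s['tcp_rot'][2]+d])
    print('pose',s['eef_pos'].round(1),s['tcp_rot'].round(3),'q6',s['qpos'][5].round(2),'d(tool now)',R.inv().apply(np.array(xyz)-s['eef_pos']).round(1),'rotvec',(R.inv()*G).as_rotvec().round(3))
E
python3 - <<'E'
from h import *
for n in("top","scene"):
    im=r.grab_frame(n);p=r.camera_params(n)
    for k,(lo,hi) in COL.items():
        tray=k in("red","blue","green","red2")
        for c in blobs(im,lo,hi,20)[:4]:
            m=cv2.moments(c);uv=(m['m10']/m['m00'],m['m01']/m['m00'])
            w=ray([uv],p,16)[0]
            if not(250<w[0]<800 and abs(w[1])<420): continue
            q=ray(cv2.boxPoints(cv2.minAreaRect(c)),p,20 if tray else 22)[:,:2]
            print(n,k,np.round(uv,1),cv2.contourArea(c),w[:2].round(1),q.round(0).tolist() if tray else '')
E
```

```text
top orange [193.3 215.4] 101.5 [478.1 324.7] 
top orange [429.1 222.3] 44.0 [ 464.2 -304.4] 
top yellow [276.2 213.8] 117.0 [484.3 102.8] 
top purple [314.6 226.3] 152.0 [451.7   0.6] 
top red [317.3 162.7] 2194.5 [623.5  -5.3] [[683.0, 70.0], [696.0, -68.0], [567.0, -79.0], [555.0, 57.0]]
top blue [239.2 153.8] 2290.0 [646.6 206.5] [[588.0, 279.0], [717.0, 273.0], [704.0, 132.0], [576.0, 140.0]]
top green [397.6 164.7] 2284.0 [ 619.8 -222.3] [[684.0, -153.0], [686.0, -292.0], [556.0, -289.0], [555.0, -152.0]]
scene orange [470.8 179.2] 129.5 [474.  326.8] 
scene orange [177.1 202.8] 76.5 [ 460.6 -304.1] 
scene yellow [369.9 191.2] 143.0 [479.7 104.1] 
scene purple [321.8 186.2] 178.5 [454.1   3.9] 
scene red [325.3 262.7] 3245.0 [635.4  -8.1] [[582.0, -78.0], [566.0, 59.0], [685.0, 62.0], [697.0, -65.0]]
scene blue [436.3 260.2] 3370.5 [655.1 202.2] [[583.0, 144.0], [592.0, 303.0], [718.0, 269.0], [709.0, 124.0]]
scene green [212.3 271.3] 3367.0 [ 628.7 -222. ] [[561.0, -311.0], [564.0, -158.0], [687.0, -150.0], [684.0, -290.0]]
```

```bash
python3 -c "
from h import *
to([440,-240,250],1.571)"
```

```text
pose [ 263.2 -566.6  252.8] [-3.141  0.     0.435] q6 -0.0 d(tool now) [ 298.  -221.7    3. ] rotvec [-1.000e-03 -0.000e+00 -1.136e+00]
```

```bash
python3 steer.py '0 0 0 30 -22 0 1;0 0 0 30 -22 0 1;0 0 0 30 -22 0 1;0 0 0 30 -22 0 1;0 0 0 30 -22 0 1'
python3 steer.py '0 0 0 30 -22 0 1;0 0 0 30 -22 0 1;0 0 0 30 -22 0 1;0 0 0 30 -22 0 1;0 0 0 30 -22 0 1'
python3 steer.py '0 0 -0.12 0 0 0 1;0 0 -0.12 0 0 0 1;0 0 -0.12 0 0 0 1;0 0 -0.12 0 0 0 1;0 0 -0.12 0 0 0 1'
python3 steer.py '0 0 -0.12 0 0 0 1;0 0 -0.12 0 0 0 1;0 0 -0.12 0 0 0 1;0 0 -0.12 0 0 0 1;0 0 -0.056 0 0 0 1'
python3 - <<'E'
from h import *
cv2.imwrite("pics/w1.png",r.grab_frame("wrist")[:,:,::-1])
p=r.camera_params("wrist");print(p, r.sense()['eef_pos'],ray([(320,200),(0,0),(640,400)],p,20).round())
E
```

```text
clock: 0.62
eef_pos: [353.3, -402.3, 253.2]
tcp_rot: [-3.141, -0.0, 0.434]
contact_force: [0.7, -0.5, 0.5]
opening: 1.002
grasp_force: 0.0
clock: 1.03
eef_pos: [443.2, -239.2, 253.4]
tcp_rot: [3.141, -0.0, 0.435]
contact_force: [0.6, -0.4, -0.6]
opening: 0.998
grasp_force: 0.0
clock: 1.45
eef_pos: [442.7, -240.7, 253.2]
tcp_rot: [-3.141, 0.0, 1.041]
contact_force: [0.2, 1.4, -0.1]
opening: 0.998
grasp_force: 0.0
clock: 1.87
eef_pos: [442.6, -240.9, 253.2]
tcp_rot: [-3.141, -0.0, 1.578]
contact_force: [-0.3, -0.8, -0.4]
opening: 1.001
grasp_force: 0.0
{'fx': 285.16297661829, 'fy': 285.16297661829, 'cx': 319.5437544509525, 'cy': 196.85900049481046, 'dist_coeffs': array([0.00914266, 0.        , 0.        , 0.        , 0.        ]), 'rvec': array([-2.87838626e+00, -1.26831914e-02, -7.69759028e-04]), 'tvec': array([-440.1933662 , -269.08037679,  314.64544559])} [ 442.56511349 -240.89699017  253.16452388] [[ 443. -274.   20.]
 [  99.  -54.   20.]
 [ 944. -593.   20.]]
```

View pics/w1.png

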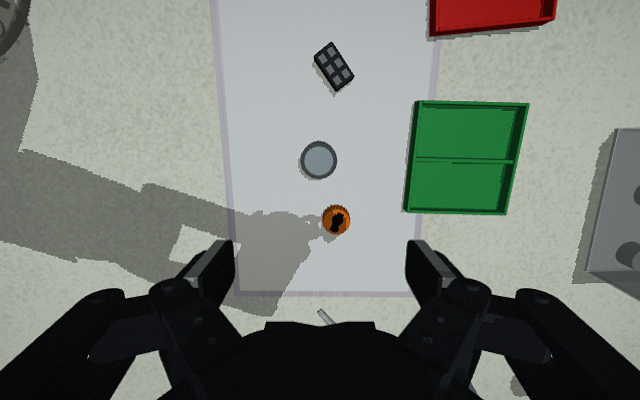

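Wrist view, with right = +x and up = +y: scorched cap (336,219), loupe (318,160), black housing (333,66), all clear of the fingers.

```bash
cat >> h.py <<'E'
def wrist(*cols,box=None,tray=None):
    p=r.camera_params("wrist"); im=r.grab_frame("wrist")
    for k in cols:
        lo,hi=COL[k]
        for c in blobs(im,lo,hi,60)[:5]:
            h=cv2.convexHull(c); (u,v),rad=cv2.minEnclosingCircle(h)
            if v>300 or (box and not(box[0]<u<box[2] and box[1]<v<box[3])): continue
            P=ray(h.reshape(-1,2),p,22)[:,:2].astype(np.float32)
            q=cv2.minAreaRect(P); b=cv2.boxPoints(q); e=b[1]-b[0] if np.hypot(*(b[1]-b[0]))>np.hypot(*(b[2]-b[1])) else b[2]-b[1]
            print(k,(round(u),round(v)),'ctr z22',np.round(q[0],1),'size',np.round(q[1],1),'long axis ang',round(float(np.arctan2(e[1],e[0])),3),'circle',[np.round(t,1) for t in cv2.minEnclosingCircle(P)])
E
python3 - <<'E'
from h import *
wrist("orange",box=(300,180,370,260)); wrist("black",box=(290,30,370,110))
to([463,-303,26],1.571)
E
```

```text
orange (336, 220) ctr z22 [ 465.3 -301.5] size [34.4 32.8] long axis ang 0.592 circle [array([ 464.9, -300.8]), np.float64(18.2)]
black (332, 66) ctr z22 [ 456.9 -116.1] size [27.4 46.3] long axis ang -0.925 circle [array([ 456.9, -116.1]), np.float64(25.9)]
pose [ 442.6 -240.9  253.2] [-3.141 -0.     1.569] q6 -0.5 d(tool now) [-62.1  20.5 227.2] rotvec [-0.    -0.    -0.002]
```

```bash
python3 steer.py '0 0 0 -30.5 10.7 0 1;0 0 0 -30.5 10.7 0 1;0 0 0 0 0 40 1;0 0 0 0 0 40 1;0 0 0 0 0 40 1'
python3 steer.py '0 0 0 0 0 40 1;0 0 0 0 0 35 1;0 0 0 0 0 20 1;0 0 0 0 0 14 1;0 0 0 0 0 0 1'
python3 - <<'E'
from h import *
cv2.imwrite("pics/w2.png",r.grab_frame("wrist")[:,:,::-1])
to([464,-302,24],1.571)
E
```

```text
clock: 2.43
eef_pos: [464.5, -302.7, 132.4]
tcp_rot: [3.14, 0.001, 1.567]
contact_force: [0.4, 0.6, 0.6]
opening: 0.997
grasp_force: 0.0
clock: 2.85
eef_pos: [462.3, -300.8, 21.2]
tcp_rot: [-3.137, -0.003, 1.568]
contact_force: [-0.8, 0.5, 0.1]
opening: 0.998
grasp_force: 0.0
pose [ 463.1 -301.3   22.9] [-3.139e+00 -2.000e-03  1.569e+00] q6 -0.58 d(tool now) [-0.7  0.9 -1.1] rotvec [-0.003 -0.002 -0.002]
```

View pics/w2.png

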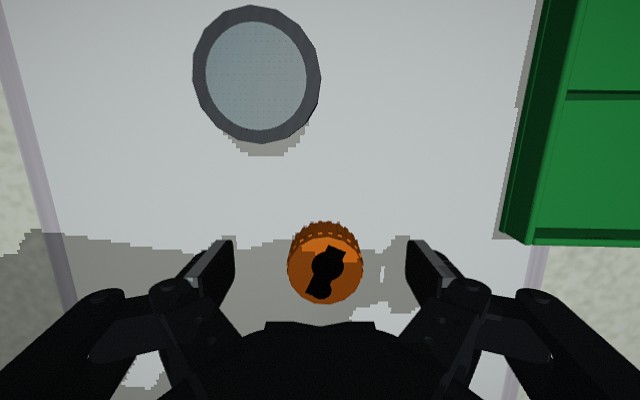

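The scorched cap sits centred between the fingers at about (325,265), so I'll close.

```bash
for i in 1 2; do :; done; python3 steer.py '0 0 0 0 0 0 0;0 0 0 0 0 0 0;0 0 0 0 0 0 0;0 0 0 0 0 0 0;0 0 0 0 0 0 0' 40
python3 steer.py '0 0 0 0 0 0 0;0 0 0 0 0 0 0;0 0 0 0 0 0 0;0 0 0 0 0 -10 0;0 0 0 0 0 -10 0'
python3 steer.py '0 0 0 0 0 -20 0;0 0 0 0 0 -30 0;0 0 0 0 0 -30 0;0 0 0 0 0 0 0;0 0 0 0 0 0 0'
python3 - <<'E'
from h import *
to([628,-39,125],1.571+.094)
E
```

```text
clock: 3.32
eef_pos: [464.7, -302.4, 25.6]
tcp_rot: [3.14, 0.001, 1.571]
contact_force: [-1.3, 0.8, 7.4]
opening: 0.404
grasp_force: 39.2
clock: 3.73
eef_pos: [463.9, -301.9, 45.1]
tcp_rot: [-3.141, -0.0, 1.571]
contact_force: [-0.5, -0.5, -1.0]
opening: 0.403
grasp_force: 40.0
clock: 4.15
eef_pos: [465.4, -302.8, 127.1]
tcp_rot: [3.137, 0.003, 1.571]
contact_force: [-0.4, -1.1, -1.0]
opening: 0.4
grasp_force: 40.0
pose [ 465.4 -302.8  127.1] [3.137e+00 3.000e-03 1.571e+00] q6 -0.58 d(tool now) [263.8 162.6   2.1] rotvec [ 0.004  0.003 -0.094]
```

```bash
python3 steer.py '0 0 0 33 20.4 0 0;0 0 0 33 20.4 0 0;0 0 0 33 20.4 0 0;0 0 0 33 20.4 0 0;0 0 0 33 20.4 0 0'
python3 steer.py '0 0 0 33 20.4 0 0;0 0 0 33 20.4 0 0;0 0 0 33 20.4 0 0;0 0 -0.094 0 0 0 0;0 0 0 0 0 0 0'
python3 - <<'E'
from h import *
to([628,-39,30],1.571+.094)
cv2.imwrite("pics/w3.png",r.grab_frame("wrist")[:,:,::-1])
E
```

```text
clock: 4.57
eef_pos: [566.1, -135.2, 123.6]
tcp_rot: [-3.14, -0.0, 1.57]
contact_force: [0.9, -0.9, -0.3]
opening: 0.403
grasp_force: 40.0
clock: 4.98
eef_pos: [627.4, -35.8, 123.3]
tcp_rot: [-3.14, -0.0, 1.672]
contact_force: [-1.0, -0.8, -0.5]
opening: 0.406
grasp_force: 40.1
pose [627.4 -35.8 123.3] [-3.14  -0.     1.672] q6 -0.16 d(tool now) [-3.2  0.4 93.3] rotvec [-0.001 -0.     0.007]
```

View pics/w3.png

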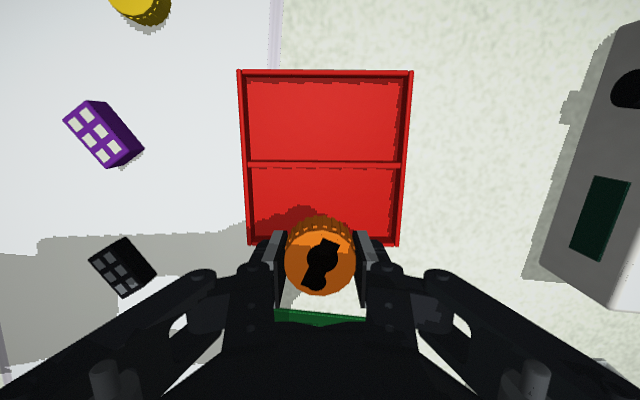

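The held cap is at (320,258) over the near bay. The red rim corners are at (237,70) and (413,70), and the divider runs along v≈163. I'll check these against the top-view tray pose.

```bash
python3 - <<'E'
from h import *
print(ray([(237,70),(413,70),(324,163),(246,244),(399,246)],r.camera_params("wrist"),20).round(1)[:,:2])
E
```

```text
[[557.1  58.3]
 [683.8  70.4]
 [626.6  -2.8]
 [567.5 -78. ]
 [697.1 -67.2]]
```

```bash
python3 steer.py '0 0 0 -2 0 30 0;0 0 0 0 0 30 0;0 0 0 0 0 20 0;0 0 0 0 0 8 0;0 0 0 0 0 4 0'
python3 steer.py '0 0 0 0 0 0 0;0 0 0 0 0 0 0;0 0 0 0 0 0 0'

```

```text
clock: 5.45
eef_pos: [625.6, -41.0, 30.6]
tcp_rot: [-3.138, -0.0, 1.662]
contact_force: [-1.0, 0.6, -0.8]
opening: 0.405
grasp_force: 40.1
clock: 5.7
eef_pos: [628.4, -40.3, 33.7]
tcp_rot: [3.14, 0.0, 1.664]
contact_force: [0.5, -0.3, 0.8]
opening: 0.405
grasp_force: 40.1
```

```bash
python3 steer.py '0 0 0 0 0 2 0;0 0 0 0 0 1 0;0 0 0 0 0 0 0;0 0 0 0 0 0 0'; python3 steer.py '0 0 0 0 0 0 0;0 0 0 0 0 0 0'
```

```text
clock: 6.03
eef_pos: [627.7, -39.9, 29.7]
tcp_rot: [3.141, 0.0, 1.665]
contact_force: [-0.2, 0.3, 2.0]
opening: 0.403
grasp_force: 40.2
clock: 6.2
eef_pos: [627.8, -39.9, 29.7]
tcp_rot: [3.141, 0.0, 1.665]
contact_force: [-0.2, -1.1, 3.9]
opening: 0.404
grasp_force: 40.5
```

```bash
python3 steer.py '0 0 0 0 0 0 0.65;0 0 0 0 0 0 0.65;0 0 0 0 0 0 0.65;0 0 0 0 0 0 0.65;0 0 0 0 0 -10 0.65'
python3 steer.py '0 0 0 0 0 -30 0.65;0 0 0 0 0 -40 0.65;0 0 0 0 0 -40 0.65;0 0 0 0 0 -40 0.65;0 0 0 0 0 -40 1'
python3 steer.py '0 0 0 0 0 0 1;0 0 0 0 0 0 1'
python3 - <<'E'
from h import *
to([457,-116,160],-0.925)
cv2.imwrite("pics/w4.png",r.grab_frame("wrist")[:,:,::-1])
wrist("purple","yellow","black",box=(20,0,250,230))
E
```

```text
clock: 6.62
eef_pos: [626.1, -39.8, 37.8]
tcp_rot: [-3.138, -0.001, 1.665]
contact_force: [-0.2, -0.7, 0.0]
opening: 0.654
grasp_force: 0.0
clock: 7.03
eef_pos: [627.0, -39.9, 232.0]
tcp_rot: [3.141, 0.0, 1.665]
contact_force: [0.6, 0.3, -0.4]
opening: 0.774
grasp_force: 0.0
clock: 7.2
eef_pos: [629.0, -40.0, 233.1]
tcp_rot: [3.136, 0.001, 1.665]
contact_force: [-1.0, -0.1, -0.3]
opening: 0.996
grasp_force: 0.0
pose [629.  -40.  233.1] [3.136e+00 1.000e-03 1.665e+00] q6 -0.16 d(tool now) [ -59.4 -178.8   72. ] rotvec [ 0.006  0.003 -0.552]
purple (170, 127) ctr z22 [456.7   2.6] size [32.3 48.7] long axis ang -0.87 circle [array([456.5,   2.8]), np.float64(28.4)]
yellow (195, 30) ctr z22 [485.7 103.6] size [36.1 34.7] long axis ang 0.505 circle [array([485.9, 102.6]), np.float64(18.6)]
black (179, 222) ctr z22 [ 463.  -110.7] size [36.8 44.8] long axis ang -0.931 circle [array([ 462.9, -111.4]), np.float64(27.5)]
```

View pics/w4.png

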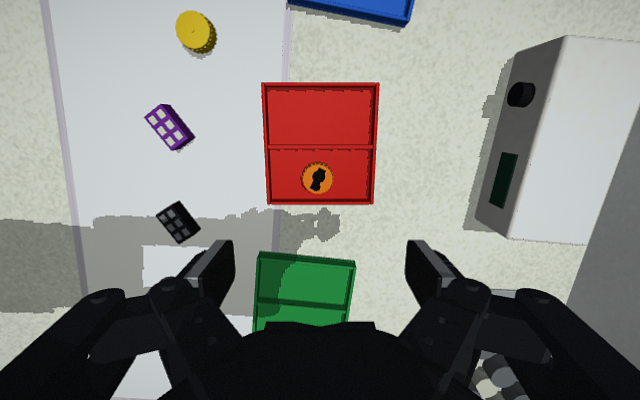

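The scorched cap lies flat in the red tray at (317,178). Now the black housing.

```bash
python3 steer.py '0 0 0 -10 -36 14 1;0 0 0 -10 -36 14 1;0 0 0 -10 -36 14 1;0 0 0 -10 -36 14 1;0 0 0 -10 -36 14 1'
python3 steer.py '0 0 -0.11 0 0 0 1;0 0 -0.11 0 0 0 1;0 0 -0.11 0 0 0 1;0 0 -0.11 0 0 0 1;0 0 -0.11 0 0 0 1'
python3 steer.py '0 0 0 0 0 0 1;0 0 0 0 0 0 1'
python3 - <<'E'
from h import *
to([457,-116,28],-0.925)
cv2.imwrite("pics/w5.png",r.grab_frame("wrist")[:,:,::-1])
wrist("black",box=(220,100,420,290))
E
```

```text
clock: 7.72
eef_pos: [449.9, -106.5, 157.2]
tcp_rot: [-3.138, -0.001, 1.665]
contact_force: [0.9, -1.1, -0.0]
opening: 0.999
grasp_force: 0.0
clock: 8.13
eef_pos: [451.5, -106.4, 157.7]
tcp_rot: [-3.139, -0.003, 2.22]
contact_force: [0.4, -0.2, -0.4]
opening: 1.001
grasp_force: 0.0
clock: 8.3
eef_pos: [452.0, -106.4, 158.2]
tcp_rot: [-3.14, -0.002, 2.211]
contact_force: [1.0, -0.6, -0.5]
opening: 0.997
grasp_force: 0.0
pose [ 452.  -106.4  158.2] [-3.140e+00 -2.000e-03  2.211e+00] q6 -0.87 d(tool now) [-10.9  -1.5 130.2] rotvec [-0.002 -0.002 -0.005]
black (318, 202) ctr z22 [ 456.1 -112.7] size [25.3 47.9] long axis ang -0.918 circle [array([ 456.3, -113.1]), np.float64(26.2)]
```

View pics/w5.png

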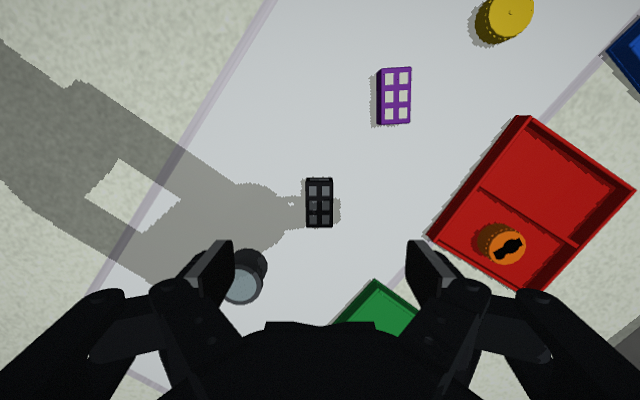

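Black housing upright at (318,202), already aligned with the fingers, and the loupe at (243,275). I'll check the loupe clearance and descend.

```bash
python3 -c "
from h import *
print(ray([(243,284)],r.camera_params('wrist'),38).round())"
python3 steer.py '0 0 0 -9 -1 30 1;0 0 0 0 0 30 1;0 0 0 0 0 30 1;0 0 0 0 0 10 1;0 0 0 0 0 0 1'
python3 - <<'E'
from h import *
to([456.5,-114,27],-0.92)
cv2.imwrite("pics/w6.png",r.grab_frame("wrist")[:,:,::-1])
E
```

```text
[[ 445. -217.   38.]]
clock: 8.82
eef_pos: [455.6, -113.9, 57.1]
tcp_rot: [-3.138, -0.004, 2.213]
contact_force: [0.1, -0.5, -0.6]
opening: 1.006
grasp_force: 0.0
pose [ 455.6 -113.9   57.1] [-3.138 -0.004  2.213] q6 -0.89 d(tool now) [-0.8  0.8 30.1] rotvec [-0.003 -0.004 -0.008]
```

View pics/w6.png

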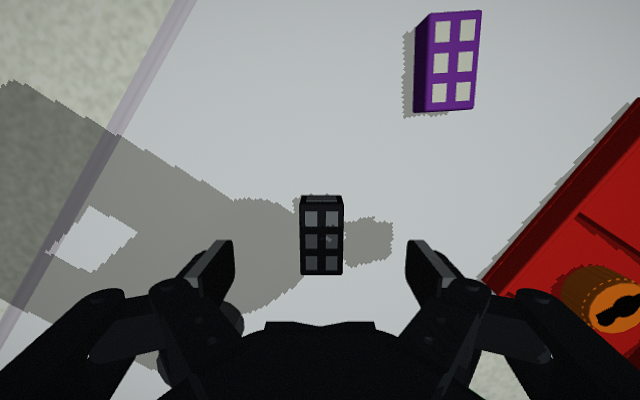

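Black housing well centred at (321,235), so I'll go down, grip and lift.

```bash
python3 steer.py '0 0 0 0 0 20 1;0 0 0 0 0 8 1;0 0 0 0 0 0 1;0 0 0 0 0 0 0;0 0 0 0 0 0 0' 40
python3 steer.py '0 0 0 0 0 0 0;0 0 0 0 0 0 0;0 0 0 0 0 0 0;0 0 0 0 0 0 0;0 0 0 0 0 0 0'
python3 steer.py '0 0 0 0 0 -10 0;0 0 0 0 0 -20 0;0 0 0 0 0 -30 0;0 0 0 0 0 -40 0;0 0 0 0 0 0 0'
python3 -c "
from h import *
to([620,-187.5,130],1.58)"
```

```text
clock: 9.28
eef_pos: [458.2, -114.5, 32.3]
tcp_rot: [3.141, 0.001, 2.215]
contact_force: [-0.0, -1.3, -0.3]
opening: 0.748
grasp_force: 0.0
clock: 9.7
eef_pos: [457.9, -114.5, 32.0]
tcp_rot: [3.141, 0.001, 2.215]
contact_force: [-2.1, -0.4, 8.3]
opening: 0.295
grasp_force: 39.4
clock: 10.12
eef_pos: [460.9, -115.3, 137.6]
tcp_rot: [3.136, 0.007, 2.215]
contact_force: [2.6, -0.4, 0.4]
opening: 0.292
grasp_force: 39.9
pose [ 460.9 -115.3  137.6] [3.136 0.007 2.215] q6 -0.89 d(tool now) [-153.2   83.8    9.2] rotvec [0.008 0.005 0.635]
```

```bash
python3 steer.py '0 0 0 -30 16 0 0;0 0 0 -30 17 0 0;0 0 0 -31 17 0 0;0 0 0 -31 17 0 0;0 0 0 -31 17 0 0'
python3 steer.py '0 0 0.12 0 0 0 0;0 0 0.12 0 0 0 0;0 0 0.12 0 0 0 0;0 0 0.12 0 0 0 0;0 0 0.12 0 0 0 0'
python3 steer.py '0 0 0.03 0 0 0 0;0 0 0 0 0 0 0;0 0 0 0 0 0 0'
python3 - <<'E'
from h import *
to([620,-187.5,36],1.58)
cv2.imwrite("pics/w7.png",r.grab_frame("wrist")[:,:,::-1])
wrist("green")
E
```

```text
clock: 10.53
eef_pos: [617.9, -187.0, 132.1]
tcp_rot: [3.141, 0.0, 2.215]
contact_force: [0.5, 0.2, -0.2]
opening: 0.291
grasp_force: 39.9
clock: 10.95
eef_pos: [616.5, -186.4, 131.8]
tcp_rot: [-3.141, -0.0, 1.609]
contact_force: [-0.4, -0.3, 0.1]
opening: 0.288
grasp_force: 39.8
clock: 11.2
eef_pos: [616.5, -186.3, 131.8]
tcp_rot: [3.141, 0.0, 1.586]
contact_force: [0.5, -0.7, -1.1]
opening: 0.291
grasp_force: 39.8
pose [ 616.5 -186.3  131.8] [3.141 0.    1.586] q6 -0.31 d(tool now) [-1.2  3.4 95.8] rotvec [0.    0.    0.006]
green (327, 211) ctr z22 [ 622.8 -200.2] size [101.6 127.6] long axis ang -0.021 circle [array([ 623. , -201.6]), np.float64(80.4)]
green (323, 298) ctr z22 [ 620.7 -275.1] size [58.7 27.2] long axis ang 0.018 circle [array([ 621.1, -278.5]), np.float64(30.8)]
```

View pics/w7.png

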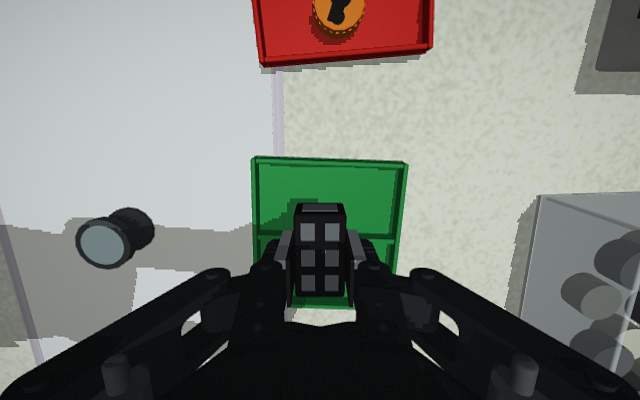

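The housing is held at (320,250). Green rim far corners are (252,157) and (408,162), and the divider passes through (258,237) and (395,237). Checking the bay centre.

```bash
python3 - <<'E'
from h import *
p=r.camera_params("wrist")
print(ray([(252,157),(408,162),(260,236),(396,238)],p,20).round(1)[:,:2])
# housing held: top at about z=131.8-32+22
print(ray([(297,213),(344,213),(297,297),(344,297)],p,122).round(1)[:,:2])
E
```

```text
[[ 561.  -149.5]
 [ 687.9 -151.4]
 [ 564.9 -218.4]
 [ 683.9 -218.2]]
[[ 605.3 -162.7]
 [ 627.8 -162.4]
 [ 605.1 -208.7]
 [ 629.6 -208.3]]
```

```bash
python3 steer.py '0 0 0 -1 5 30 0;0 0 0 0 0 30 0;0 0 0 0 0 22 0;0 0 0 0 0 6 0;0 0 0 0 0 3 0'
python3 steer.py '0 0 0 0 0 1 0;0 0 0 0 0 0 0;0 0 0 0 0 0 0'
```

```text
clock: 11.72
eef_pos: [620.6, -187.0, 38.9]
tcp_rot: [-3.139, -0.001, 1.585]
contact_force: [-0.2, -0.1, -0.3]
opening: 0.291
grasp_force: 39.9
clock: 11.97
eef_pos: [622.6, -187.6, 40.8]
tcp_rot: [3.139, 0.001, 1.585]
contact_force: [0.5, -0.2, -0.9]
opening: 0.286
grasp_force: 39.9
```

```bash
python3 steer.py '0 0 0 0 0 2 0;0 0 0 0 0 1 0;0 0 0 0 0 1 0;0 0 0 0 0 0 0;0 0 0 0 0 0 0'; python3 steer.py '0 0 0 0 0 1 0;0 0 0 0 0 0 0;0 0 0 0 0 0 0'
```

```text
clock: 12.38
eef_pos: [622.0, -187.3, 36.1]
tcp_rot: [3.141, 0.0, 1.585]
contact_force: [-1.8, -0.2, 4.3]
opening: 0.29
grasp_force: 40.5
clock: 12.63
eef_pos: [621.9, -187.4, 36.0]
tcp_rot: [3.141, 0.0, 1.585]
contact_force: [-4.5, -0.2, 14.7]
opening: 0.288
grasp_force: 41.6
```

Firm contact with the floor. I'll release, rise and go to the purple housing.

```bash
python3 steer.py '0 0 0 0 0 -1 0.5;0 0 0 0 0 0 0.5;0 0 0 0 0 0 0.5;0 0 0 0 0 0 0.5;0 0 0 0 0 -10 0.5'
python3 steer.py '0 0 0 0 0 -30 0.5;0 0 0 0 0 -40 0.5;0 0 0 0 0 -40 1;0 0 0 0 0 0 1;0 0 0 0 0 0 1'
python3 - <<'E'
from h import *
to([456,3,157],-0.87)
E
```

```text
clock: 13.05
eef_pos: [620.3, -186.9, 43.7]
tcp_rot: [-3.138, -0.001, 1.585]
contact_force: [-1.3, 0.5, -0.4]
opening: 0.502
grasp_force: 0.0
clock: 13.47
eef_pos: [623.4, -187.8, 158.9]
tcp_rot: [3.136, 0.002, 1.585]
contact_force: [0.3, 0.0, -0.6]
opening: 0.906
grasp_force: 0.0
pose [ 623.4 -187.8  158.9] [3.136e+00 2.000e-03 1.585e+00] q6 -0.31 d(tool now) [ 193.1 -164.8    0.6] rotvec [ 0.005  0.004 -0.687]
```

```bash
python3 steer.py '0 0 0 27.5 -23.5 0 1;0 0 0 27.5 -23.5 0 1;0 0 0 27.5 -23.5 0 1;0 0 0 27.5 -23.5 0 1;0 0 0 27.5 -23.5 0 1'
python3 steer.py '0 0 0 27.5 -23.5 0 1;0 0 0 27.5 -23.5 0 1;0 0 -0.12 0 0 0 1;0 0 -0.12 0 0 0 1;0 0 -0.12 0 0 0 1'
python3 steer.py '0 0 -0.12 0 0 0 1;0 0 -0.12 0 0 0 1;0 0 -0.085 0 0 0 1;0 0 0 0 0 0 1;0 0 0 0 0 0 1'
python3 - <<'E'
from h import *
to([456,3,28],-0.87)
cv2.imwrite("pics/w8.png",r.grab_frame("wrist")[:,:,::-1])
wrist("purple",box=(220,100,420,290))
E
```

```text
clock: 13.88
eef_pos: [499.9, -50.4, 154.2]
tcp_rot: [-3.139, -0.0, 1.584]
contact_force: [0.6, 0.2, 0.4]
opening: 0.997
grasp_force: 0.0
clock: 14.3
eef_pos: [453.2, 3.5, 154.6]
tcp_rot: [-3.14, -0.001, 1.952]
contact_force: [0.4, -0.2, 0.5]
opening: 0.997
grasp_force: 0.0
clock: 14.72
eef_pos: [453.7, 2.9, 154.6]
tcp_rot: [-3.14, -0.001, 2.267]
contact_force: [-0.3, -0.0, 0.5]
opening: 0.997
grasp_force: 0.0
pose [453.7   2.9 154.6] [-3.140e+00 -1.000e-03  2.267e+00] q6 -0.69 d(tool now) [ -1.5   1.9 126.6] rotvec [-0.001 -0.001 -0.005]
purple (317, 192) ctr z22 [451.1   3.4] size [25.6 46.3] long axis ang -0.873 circle [array([451.1,   3.3]), np.float64(26.0)]
```

View pics/w8.png

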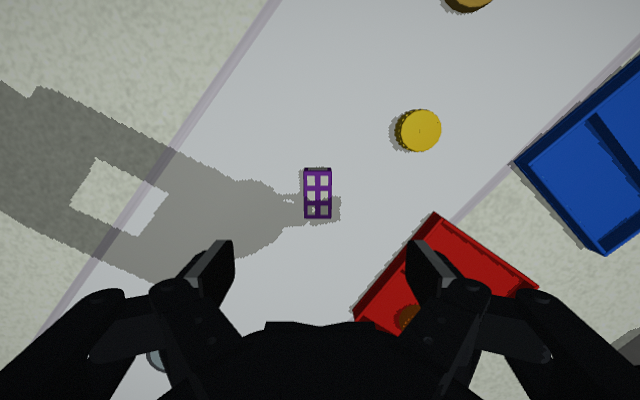

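Purple housing at (317,192), aligned with the fingers and clear of neighbours.

```bash
python3 steer.py '0 0 0 1 -1.5 30 1;0 0 0 0 0 30 1;0 0 0 0 0 30 1;0 0 0 0 0 25 1;0 0 0 0 0 9 1'
python3 steer.py '0 0 0 0 0 0 1;0 0 0 0 0 0 1;0 0 0 0 0 0 0;0 0 0 0 0 0 0;0 0 0 0 0 0 0' 40
python3 steer.py '0 0 0 0 0 0 0;0 0 0 0 0 0 0;0 0 0 0 0 0 0;0 0 0 0 0 0 0;0 0 0 0 0 0 0'
python3 steer.py '0 0 0 0 0 -10 0;0 0 0 0 0 -20 0;0 0 0 0 0 -30 0;0 0 0 0 0 -40 0;0 0 0 0 0 -20 0'
python3 -c "
from h import *
to([622,-255,150],1.58)"
```

```text
clock: 15.23
eef_pos: [450.6, 2.7, 28.5]
tcp_rot: [-3.138, -0.003, 2.268]
contact_force: [-1.2, 0.2, 0.3]
opening: 1.001
grasp_force: 0.0
clock: 15.65
eef_pos: [453.6, 2.7, 32.5]
tcp_rot: [3.14, 0.002, 2.27]
contact_force: [0.7, 0.3, 0.5]
opening: 0.605
grasp_force: 0.0
clock: 16.07
eef_pos: [453.1, 2.7, 32.1]
tcp_rot: [3.141, 0.001, 2.27]
contact_force: [-1.9, -0.5, 10.8]
opening: 0.294
grasp_force: 39.2
clock: 16.48
eef_pos: [453.6, 2.7, 155.2]
tcp_rot: [3.139, 0.002, 2.27]
contact_force: [2.1, -0.3, -0.3]
opening: 0.287
grasp_force: 40.1
pose [453.6   2.7 155.2] [3.139e+00 2.000e-03 2.270e+00] q6 -0.7 d(tool now) [-305.6  -36.9    5.7] rotvec [0.003 0.001 0.69 ]
```

```bash
python3 steer.py '0 0 0 -38.2 -4.6 0 0;0 0 0 -38.2 -4.6 0 0;0 0 0 -38.2 -4.6 0 0;0 0 0 -38.2 -4.6 0 0;0 0 0 -38.2 -4.6 0 0'
python3 steer.py '0 0 0 -38.2 -4.6 0 0;0 0 0 -38.2 -4.6 0 0;0 0 0 -38.2 -4.6 0 0;0 0 0.12 0 0 0 0;0 0 0.12 0 0 0 0'
python3 steer.py '0 0 0.12 0 0 0 0;0 0 0.12 0 0 0 0;0 0 0.12 0 0 0 0;0 0 0.09 0 0 0 0;0 0 0 0 0 0 0'
python3 steer.py '0 0 0 0 0 0 0;0 0 0 0 0 0 0'
python3 - <<'E'
from h import *
to([622,-254,36],1.58)
cv2.imwrite("pics/w9.png",r.grab_frame("wrist")[:,:,::-1])
wrist("purple")
E
```

```text
clock: 16.9
eef_pos: [558.6, -159.9, 152.2]
tcp_rot: [3.141, 0.0, 2.27]
contact_force: [0.9, 0.2, 0.2]
opening: 0.292
grasp_force: 40.1
clock: 17.32
eef_pos: [621.8, -257.0, 151.6]
tcp_rot: [3.141, 0.001, 2.023]
contact_force: [-0.8, 0.8, -0.2]
opening: 0.293
grasp_force: 40.1
clock: 17.73
eef_pos: [620.9, -254.8, 151.9]
tcp_rot: [-3.142, -0.0, 1.576]
contact_force: [0.3, 0.6, -0.3]
opening: 0.289
grasp_force: 40.1
clock: 17.9
eef_pos: [621.0, -254.9, 151.6]
tcp_rot: [3.142, 0.0, 1.583]
contact_force: [0.6, 0.7, -0.5]
opening: 0.288
grasp_force: 40.1
pose [ 621.  -254.9  151.6] [3.142 0.    1.583] q6 -0.4 d(tool now) [  0.9   1.  115.6] rotvec [0.    0.    0.003]
purple (320, 250) ctr z22 [ 621.5 -309.1] size [48.7 95.8] long axis ang -1.558 circle [array([ 621.5, -310.1]), np.float64(52.4)]
```

View pics/w9.png

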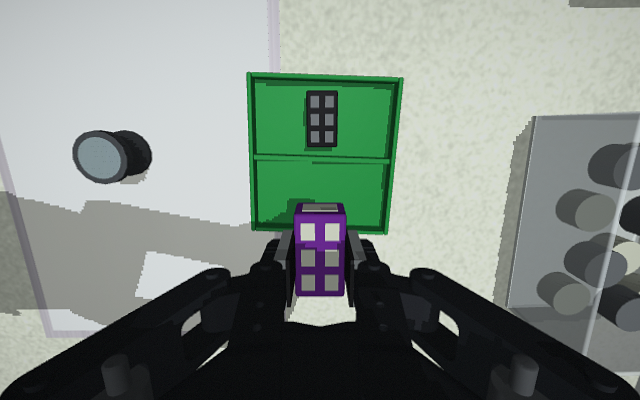

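The black housing sits in the far bay at (322,119). Purple is held at (320,250), over the near bay. Lowering.

```bash
python3 steer.py '0 0 0 1 1 30 0;0 0 0 0 0 30 0;0 0 0 0 0 30 0;0 0 0 0 0 15 0;0 0 0 0 0 6 0'
python3 steer.py '0 0 0 0 0 1 0;0 0 0 0 0 0 0;0 0 0 0 0 0 0;0 0 0 0 0 1 0;0 0 0 0 0 0 0'
python3 steer.py '0 0 0 0 0 1 0;0 0 0 0 0 0 0;0 0 0 0 0 0 0'
```

```text
clock: 18.42
eef_pos: [620.4, -253.2, 37.5]
tcp_rot: [-3.138, -0.002, 1.581]
contact_force: [-0.9, -0.1, -0.5]
opening: 0.291
grasp_force: 40.1
clock: 18.83
eef_pos: [622.9, -254.2, 39.6]
tcp_rot: [3.14, 0.001, 1.58]
contact_force: [-0.6, -0.1, -0.3]
opening: 0.288
grasp_force: 40.1
clock: 19.08
eef_pos: [622.1, -253.9, 37.5]
tcp_rot: [3.141, 0.0, 1.58]
contact_force: [0.9, -0.2, 0.0]
opening: 0.29
grasp_force: 40.1
```

```bash
python3 steer.py '0 0 0 0 0 1 0;0 0 0 0 0 0.5 0;0 0 0 0 0 0 0;0 0 0 0 0 0 0'
```

```text
clock: 19.42
eef_pos: [622.2, -253.9, 36.1]
tcp_rot: [3.141, 0.0, 1.58]
contact_force: [-1.5, 0.7, 6.1]
opening: 0.291
grasp_force: 40.7
```

```bash
python3 steer.py '0 0 0 0 0 0 0.5;0 0 0 0 0 0 0.5;0 0 0 0 0 0 0.5;0 0 0 0 0 0 0.5;0 0 0 0 0 -10 0.5'
python3 steer.py '0 0 0 0 0 -30 0.5;0 0 0 0 0 -40 0.5;0 0 0 0 0 -40 1;0 0 0 0 0 0 1;0 0 0 0 0 0 1'
python3 - <<'E'
from h import *
to([484,100,157],1.571)
E
```

```text
clock: 19.83
eef_pos: [620.8, -253.4, 44.1]
tcp_rot: [-3.139, -0.001, 1.58]
contact_force: [-0.2, -0.1, 0.2]
opening: 0.503
grasp_force: 0.0
clock: 20.25
eef_pos: [623.9, -254.6, 159.7]
tcp_rot: [3.136, 0.002, 1.58]
contact_force: [0.7, 0.1, -0.8]
opening: 0.899
grasp_force: 0.0
pose [ 623.9 -254.6  159.7] [3.136e+00 2.000e-03 1.580e+00] q6 -0.4 d(tool now) [ 355.9 -136.7    1. ] rotvec [0.006 0.002 0.009]
```

```bash
python3 steer.py '0 0 0 35.5 -13.6 0 1;0 0 0 35.5 -13.6 0 1;0 0 0 35.5 -13.6 0 1;0 0 0 35.5 -13.6 0 1;0 0 0 35.5 -13.6 0 1'
python3 steer.py '0 0 0 35.5 -13.6 0 1;0 0 0 35.5 -13.6 0 1;0 0 0 35.5 -13.6 0 1;0 0 0 35.5 -13.6 0 1;0 0 0 35.5 -13.6 0 1'
python3 steer.py '0 0 0 0 0 0 1;0 0 0 0 0 0 1'
python3 - <<'E'
from h import *
to([484,103,26],1.571)
wrist("yellow",box=(220,100,420,290))
wrist("orange",box=(220,0,420,290))
E
```

```text
clock: 20.67
eef_pos: [550.6, -75.6, 154.7]
tcp_rot: [-3.14, -0.0, 1.579]
contact_force: [1.7, 0.2, 0.3]
opening: 0.996
grasp_force: 0.0
clock: 21.08
eef_pos: [481.1, 101.1, 155.0]
tcp_rot: [-3.14, 0.0, 1.58]
contact_force: [0.6, 0.5, -0.0]
opening: 0.997
grasp_force: 0.0
clock: 21.25
eef_pos: [481.5, 101.4, 155.1]
tcp_rot: [-3.14, 0.0, 1.584]
contact_force: [-0.2, -0.6, -0.7]
opening: 1.0
grasp_force: 0.0
pose [481.5 101.4 155.1] [-3.14   0.     1.584] q6 0.19 d(tool now) [  1.7   2.8 129.1] rotvec [-0.002  0.     0.013]
yellow (323, 191) ctr z22 [484.2 105.1] size [34.9 35.8] long axis ang -1.557 circle [array([484.2, 105. ]), np.float64(18.5)]
```

```bash
python3 steer.py '0 0 0 2.5 2.5 30 1;0 0 0 0 0 30 1;0 0 0 0 0 30 1;0 0 0 0 0 28 1;0 0 0 0 0 10 1'
python3 steer.py '0 0 0 0 0 0 1;0 0 0 0 0 0 1;0 0 0 0 0 0 0;0 0 0 0 0 0 0;0 0 0 0 0 0 0' 40
python3 steer.py '0 0 0 0 0 0 0;0 0 0 0 0 0 0;0 0 0 0 0 0 0;0 0 0 0 0 0 0;0 0 0 0 0 0 0'
python3 steer.py '0 0 0 0 0 -10 0;0 0 0 0 0 -20 0;0 0 0 0 0 -30 0;0 0 0 0 0 -40 0;0 0 0 0 0 -20 0'
python3 -c "
from h import *
to([643,172,150],1.571-.09)"
```

```text
clock: 21.77
eef_pos: [483.7, 100.6, 24.4]
tcp_rot: [-3.137, 0.001, 1.578]
contact_force: [-0.5, -0.4, 0.3]
opening: 0.999
grasp_force: 0.0
clock: 22.18
eef_pos: [486.4, 102.5, 29.1]
tcp_rot: [3.139, -0.0, 1.58]
contact_force: [0.5, 0.3, 0.8]
opening: 0.605
grasp_force: 0.0
clock: 22.6
eef_pos: [486.1, 102.6, 29.0]
tcp_rot: [3.14, -0.0, 1.58]
contact_force: [-1.6, -2.1, 10.6]
opening: 0.404
grasp_force: 38.8
clock: 23.02
eef_pos: [486.5, 102.7, 152.0]
tcp_rot: [3.138, -0.001, 1.58]
contact_force: [1.5, 0.8, 0.6]
opening: 0.402
grasp_force: 40.0
pose [486.5 102.7 152. ] [ 3.138e+00 -1.000e-03  1.580e+00] q6 0.2 d(tool now) [ 67.8 157.1   2.6] rotvec [ 0.004 -0.001  0.099]
```

```bash
python3 steer.py '0 0 0 13.6 31.4 0 0;0 0 0 13.6 31.4 0 0;0 0 0 13.6 31.4 0 0;0 0 0 13.6 31.4 0 0;0 0 0 13.6 31.4 0 0'
python3 steer.py '0 0 0.1 0 0 0 0;0 0 0 0 0 0 0;0 0 0 0 0 0 0'
python3 - <<'E'
from h import *
to([643,172,33],1.571-.09)
cv2.imwrite("pics/w10.png",r.grab_frame("wrist")[:,:,::-1])
E
```

```text
clock: 23.43
eef_pos: [643.0, 172.6, 149.0]
tcp_rot: [3.141, -0.0, 1.58]
contact_force: [1.0, -0.2, -0.3]
opening: 0.401
grasp_force: 40.0
clock: 23.68
eef_pos: [641.0, 171.7, 147.9]
tcp_rot: [-3.141, 0.0, 1.482]
contact_force: [-0.5, -0.1, 0.1]
opening: 0.399
grasp_force: 40.1
pose [641.  171.7 147.9] [-3.141  0.     1.482] q6 0.35 d(tool now) [  0.5   2.1 114.9] rotvec [-0.001  0.     0.001]
```

View pics/w10.png

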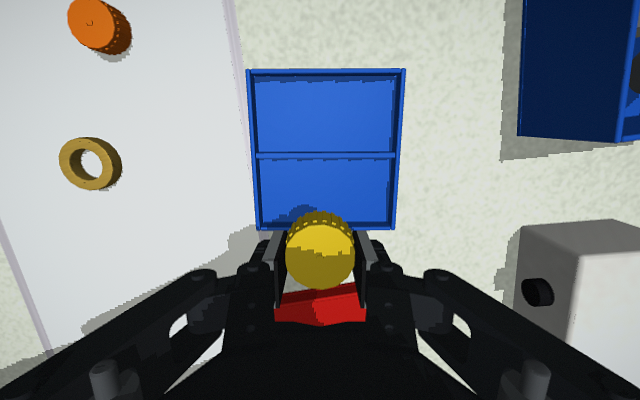

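Yellow is held at (320,252) over the near bay. Blue rim corners are (247,69) and (405,69), with the divider at v≈155.

```bash
python3 - <<'E'
from h import *
print(ray([(247,69),(405,69),(325,155),(258,229),(394,229)],r.camera_params("wrist"),20).round(1)[:,:2])
E
python3 steer.py '0 0 0 0 3 30 0;0 0 0 0 0 30 0;0 0 0 0 0 30 0;0 0 0 0 0 12 0;0 0 0 0 0 6 0'
python3 steer.py '0 0 0 0 0 2 0;0 0 0 0 0 0 0;0 0 0 0 0 0 0;0 0 0 0 0 1 0;0 0 0 0 0 0 0'
```

```text
[[591.5 282.3]
 [717.8 271.2]
 [648.3 208.4]
 [580.6 145.4]
 [706.5 134.5]]
clock: 24.15
eef_pos: [642.6, 170.8, 38.0]
tcp_rot: [-3.138, 0.001, 1.481]
contact_force: [-0.7, 0.4, -0.6]
opening: 0.404
grasp_force: 40.1
clock: 24.57
eef_pos: [645.4, 171.7, 38.0]
tcp_rot: [3.14, -0.001, 1.48]
contact_force: [0.8, 0.7, 0.3]
opening: 0.4
grasp_force: 40.1
```

```bash
python3 steer.py '0 0 0 0 0 2 0;0 0 0 0 0 1 0;0 0 0 0 0 1 0;0 0 0 0 0 0 0;0 0 0 0 0 0 0'
python3 steer.py '0 0 0 0 0 0.5 0;0 0 0 0 0 0 0;0 0 0 0 0 0 0'
```

```text
clock: 24.98
eef_pos: [644.8, 171.6, 33.1]
tcp_rot: [3.141, -0.0, 1.48]
contact_force: [-1.2, -0.6, 4.5]
opening: 0.399
grasp_force: 40.7
clock: 25.23
eef_pos: [644.8, 171.5, 33.1]
tcp_rot: [3.141, -0.0, 1.48]
contact_force: [-3.9, -0.0, 9.3]
opening: 0.4
grasp_force: 41.2
```

```bash
python3 steer.py '0 0 0 0 0 0 0.62;0 0 0 0 0 0 0.62;0 0 0 0 0 0 0.62;0 0 0 0 0 0 0.62;0 0 0 0 0 -10 0.62'
python3 steer.py '0 0 0 0 0 -30 0.62;0 0 0 0 0 -40 0.62;0 0 0 0 0 -40 1;0 0 0 0 0 0 1;0 0 0 0 0 0 1'
python3 - <<'E'
from h import *
to([476,322,157],1.571)
E
```

```text
clock: 25.65
eef_pos: [643.4, 171.2, 40.6]
tcp_rot: [-3.138, 0.001, 1.48]
contact_force: [0.2, -0.3, 0.9]
opening: 0.618
grasp_force: 0.0
clock: 26.07
eef_pos: [646.7, 172.0, 156.1]
tcp_rot: [3.136, -0.002, 1.48]
contact_force: [0.1, -0.1, -1.5]
opening: 0.993
grasp_force: 0.0
pose [646.7 172.  156.1] [ 3.136e+00 -2.000e-03  1.480e+00] q6 0.35 d(tool now) [ 133.8 -183.6   -1.7] rotvec [ 0.006 -0.002 -0.091]
```

```bash
python3 steer.py '0 0 0 22.3 -30.5 0 1;0 0 0 22.3 -30.5 0 1;0 0 0 22.3 -30.5 0 1;0 0 0 22.3 -30.5 0 1;0 0 0 22.3 -30.5 0 1'
python3 steer.py '0 0 0 22.3 -30.5 0 1;0 0 -0.09 0 0 0 1;0 0 0 0 0 0 1;0 0 0 0 0 0 1'
python3 - <<'E'
from h import *
to([476,323,28],1.571)
wrist("orange",box=(220,100,420,290))
E
```

```text
clock: 26.48
eef_pos: [500.8, 296.7, 151.2]
tcp_rot: [-3.14, 0.001, 1.479]
contact_force: [0.3, 1.0, 0.2]
opening: 1.002
grasp_force: 0.0
clock: 26.82
eef_pos: [474.2, 321.3, 151.6]
tcp_rot: [-3.141, 0.001, 1.569]
contact_force: [1.2, -0.3, -0.0]
opening: 0.999
grasp_force: 0.0
pose [474.2 321.3 151.6] [-3.141e+00  1.000e-03  1.569e+00] q6 0.6 d(tool now) [  1.8   1.9 123.6] rotvec [-0.001  0.001 -0.002]
orange (324, 191) ctr z22 [478.2 326.1] size [34.8 35.5] long axis ang -1.338 circle [array([478. , 326.2]), np.float64(18.2)]
```

```bash
python3 steer.py '0 0 0 3 2.5 30 1;0 0 0 0 0 30 1;0 0 0 0 0 30 1;0 0 0 0 0 25 1;0 0 0 0 0 9 1'
python3 steer.py '0 0 0 0 0 0 1;0 0 0 0 0 0 1;0 0 0 0 0 0 0;0 0 0 0 0 0 0;0 0 0 0 0 0 0' 40
python3 steer.py '0 0 0 0 0 0 0;0 0 0 0 0 0 0;0 0 0 0 0 0 0;0 0 0 0 0 0 0;0 0 0 0 0 0 0'
python3 steer.py '0 0 0 0 0 -10 0;0 0 0 0 0 -20 0;0 0 0 0 0 -30 0;0 0 0 0 0 -40 0;0 0 0 0 0 -20 0'
python3 -c "
from h import *
to([650,241,150],1.571-.09)"
```

```text
clock: 27.28
eef_pos: [476.2, 322.1, 24.6]
tcp_rot: [-3.137, 0.003, 1.566]
contact_force: [-0.7, -1.5, 0.7]
opening: 1.001
grasp_force: 0.0
clock: 27.7
eef_pos: [478.1, 324.9, 29.7]
tcp_rot: [3.14, -0.001, 1.57]
contact_force: [1.4, -0.2, 1.1]
opening: 0.607
grasp_force: 0.0
clock: 28.12
eef_pos: [477.7, 324.8, 29.6]
tcp_rot: [3.14, -0.001, 1.57]
contact_force: [-0.5, -1.3, 7.7]
opening: 0.403
grasp_force: 39.1
clock: 28.53
eef_pos: [478.3, 325.2, 152.8]
tcp_rot: [3.138, -0.002, 1.57]
contact_force: [1.2, 0.4, 0.2]
opening: 0.399
grasp_force: 39.9
pose [478.3 325.2 152.8] [ 3.138e+00 -2.000e-03  1.570e+00] q6 0.6 d(tool now) [-84.1 171.8   3.2] rotvec [ 0.003 -0.002  0.089]
```

```bash
python3 steer.py '0 0 0 -16.8 34.4 0 0;0 0 0 -16.8 34.4 0 0;0 0 0 -16.8 34.4 0 0;0 0 0 -16.8 34.4 0 0;0 0 0 -16.8 34.4 0 0'
python3 steer.py '0 0 0.09 0 0 0 0;0 0 0 0 0 0 0;0 0 0 0 0 0 0'
python3 - <<'E'
from h import *
to([650,241,33.6],1.571-.09)
cv2.imwrite("pics/w11.png",r.grab_frame("top")[100:300,150:490,::-1].repeat(2,0).repeat(2,1))
E
```

```text
clock: 28.95
eef_pos: [650.5, 239.4, 149.5]
tcp_rot: [3.141, -0.0, 1.57]
contact_force: [0.4, 1.1, 0.1]
opening: 0.403
grasp_force: 40.0
clock: 29.2
eef_pos: [648.6, 240.0, 148.5]
tcp_rot: [-3.141, 0.0, 1.481]
contact_force: [-0.7, 0.3, -1.0]
opening: 0.405
grasp_force: 40.1
pose [648.6 240.  148.5] [-3.141  0.     1.481] q6 0.44 d(tool now) [  1.1   1.4 114.9] rotvec [-0.001  0.     0.   ]
```

View pics/w11.png

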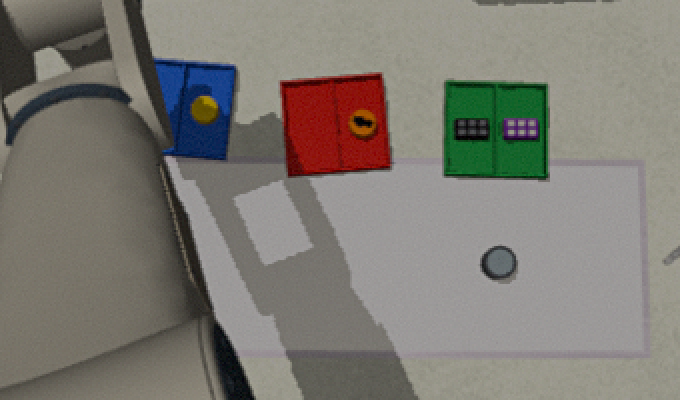

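Yellow (205,110), scorched (363,123), black (472,128) and purple (521,128) are all in their bays in the crop. Lowering orange.

```bash
python3 steer.py '0 0 0 1 1 30 0;0 0 0 0 0 30 0;0 0 0 0 0 30 0;0 0 0 0 0 15 0;0 0 0 0 0 6 0'
python3 steer.py '0 0 0 0 0 1 0;0 0 0 0 0 1 0;0 0 0 0 0 0 0;0 0 0 0 0 0 0'
python3 steer.py '0 0 0 0 0 1 0;0 0 0 0 0 1 0;0 0 0 0 0 0 0;0 0 0 0 0 0 0'
```

```text
clock: 29.67
eef_pos: [647.5, 241.3, 34.7]
tcp_rot: [-3.137, 0.002, 1.482]
contact_force: [-0.3, -0.2, -0.3]
opening: 0.401
grasp_force: 40.1
clock: 30.0
eef_pos: [651.2, 241.6, 37.1]
tcp_rot: [3.139, -0.001, 1.48]
contact_force: [0.5, -0.5, 0.0]
opening: 0.403
grasp_force: 40.1
clock: 30.33
eef_pos: [650.4, 241.1, 33.7]
tcp_rot: [3.141, -0.0, 1.48]
contact_force: [-0.7, -0.2, 1.4]
opening: 0.404
grasp_force: 40.3
```

Touching down (z 33.7, as predicted). Release and retreat.

```bash
python3 steer.py '0 0 0 0 0 0.5 0;0 0 0 0 0 0 0.62;0 0 0 0 0 0 0.62;0 0 0 0 0 0 0.62;0 0 0 0 0 0 0.62'
python3 steer.py '0 0 0 0 0 -10 0.62;0 0 0 0 0 -30 0.62;0 0 0 0 0 -40 0.62;0 0 0 0 0 -40 0.62;0 0 0 0 0 -40 0.62'
python3 steer.py '0 0 0 0 -40 -10 0.62;0 0 0 0 -40 0 0.62;0 0 0 0 -40 0 0.62;0 0 0 0 0 0 0.62;0 0 0 0 0 0 0.62'
python3 - <<'E'
from h import *
cv2.imwrite("pics/w12.png",r.grab_frame("scene")[120:320,120:540,::-1])
E
```

```text
clock: 30.75
eef_pos: [650.1, 241.1, 32.6]
tcp_rot: [-3.141, 0.0, 1.48]
contact_force: [0.6, -0.5, -0.6]
opening: 0.621
grasp_force: 0.0
clock: 31.17
eef_pos: [649.8, 241.0, 195.0]
tcp_rot: [-3.141, 0.0, 1.48]
contact_force: [2.0, 1.1, 0.3]
opening: 0.618
grasp_force: 0.0
clock: 31.58
eef_pos: [528.9, 252.2, 203.8]
tcp_rot: [3.141, -0.0, 1.481]
contact_force: [0.5, 0.6, 0.1]
opening: 0.618
grasp_force: 0.0
```

View pics/w12.png

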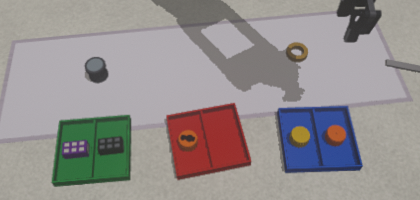

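All five parts lie flat in the right bays: purple (75,149), black (110,146), scorched (188,140), yellow (300,136) and orange (336,135). The loupe and the ring look unmoved.

```bash
python3 -c "
from rig import r
print(r.sign_off())"
```

```text
the job is handed in; nothing more can be done
None
```

The job is handed in: the scorched cap is in the red tray, the orange and yellow caps are in the blue tray, and the black and purple housings are in the green tray, one to a bay. The last picture shows all five lying flat and the loupe and ring gauge looking unmoved. Sign-off returned no verdict.

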